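# Clear the bread bin and hold its lid open

## Task

I want to put a loaf away: take the canister off the lid of the bread bin and stand it upright, without dropping it, wholly on the round cork trivet; then lift the bin's lid and hold it open at about 50 degrees. The lid falls shut by itself, so finish while still holding it there with the gripper; never throw it over backwards, and leave the other things on the counter where they are.

Things in the scene. Friction and masses are not known exactly. Their poses are not given: they have to be found in the camera images.
- bin: Grey open-topped metal bread bin, fixed to the counter, 200 (x) x 280 (y) x 140 (z) mm, turned up to 15 degrees either way. Origin: centre of its underside; own x points away from the robot, towards the hinge side; z up. Its wooden lid: 212 x 284 x 14 mm, top at 154 mm when shut, front edge 12 mm beyond the bin's front.
- lid (a joint): Angle of the lid about the hinge along the bin's far upper edge: 0 shut (level), growing as the front edge rises; 0.873 is 50 degrees. It weighs about 0.65 kg, has no spring or friction to speak of and falls shut when let go below about 90 degrees; it stops at 1.9.
- lid_hinge (a point): Point on the lid's hinge axis, middle of the bin's far upper edge: in the bin's frame at (100, 0, 140) mm. The axis runs along the bin's own y.
- lid_knob (a point): Grip point in the lid's steel knob, an upright cylinder 26 mm wide, 42 mm tall, near the lid's front edge. On the knob's axis, 28 mm above the lid's top; lid shut, it is 170 mm in front of the hinge and 42 mm above it; it swings with the lid. Pinched along the bin's y, the knob turns between the pads as the lid rises, so the gripper may stay pointing down.
- canister: Closed steel canister, upright cylinder 58 mm in diameter, 115 mm tall, about 0.3 kg, standing on the lid behind the knob. Origin: centre of its underside; z up along its axis.
- trivet: Round flat cork trivet, 130 mm in diameter, 10 mm thick, fixed on the counter to the left or the right of the bin (a blue bowl is on the other side). Origin: centre of its underside; its top is 10 mm higher.
- bowl: Blue ceramic bowl, 120 mm wide, 55 mm tall, on the side of the bin where the trivet is not. To be left alone. Origin: underside.
- jar_a: Glass jar, 84 mm wide, 150 mm tall, behind the bin. To be left alone. Origin: underside.
- jar_b: Glass jar, 84 mm wide, 130 mm tall, behind the bin. To be left alone. Origin: underside.
- mug: White mug, 80 mm wide, 95 mm tall, far right. To be left alone. Origin: underside.
- mill: Dark wooden pepper mill, 54 mm wide, 158 mm tall, far left. To be left alone. Origin: underside.
- tumbler: Glass tumbler, 68 mm wide, 100 mm tall, close in front of the bin. To be left alone. Origin: underside.
Not all that is in view belongs to the job. What is shaped like the canister but orange or pink is not meant. Several things look just like the trivet: the one meant starts farthest to the robot's left.

How it is judged:
On the way, in this order (a step that is already met when the one before it is completed fails the run):
1. the canister stands upright on the trivet, let go, with the lid still shut (horizontal distance between canister and trivet below 0.045 m and z of canister in the frame of trivet between 0.004 and 0.016 m and angle between canister's own z axis and vertical below 0.1 rad and contact force between the fingers and canister below 0.05 N and linear speed of canister below 0.03 m/s and value of joint lid below 0.1 rad), for 0.2 s.
2. the lid is held still at about 50 degrees by the gripper (value of joint lid between 0.768 and 0.977 rad and velocity of joint lid between -0.08 and 0.08 rad/s and contact force between the fingers and bin above 0.8 N and contact force between canister and bin below 0.05 N), for 0.3 s.
At the end, for the whole second after the job is handed in: The gripper's fingers hold the lid (at least 0.8 N) still at 50 degrees, within 6 degrees; the canister stands upright, let go, on the trivet, its centre within 45 mm of the trivet's centre, and does not touch the bin (all of step 2 and horizontal distance between canister and trivet below 0.045 m and z of canister in the frame of trivet between 0.004 and 0.016 m and angle between canister's own z axis and vertical below 0.1 rad and contact force between the fingers and canister below 0.05 N and linear speed of canister below 0.03 m/s); the arm keeps its last pose, push and grip.
It fails at once if the lid is thrown over backwards (opened past 80 degrees) (value of joint lid above 1.4 rad).
It fails at once if the lid is raised more than 10 degrees while the canister still stands on it (value of joint lid above 0.175 rad and contact force between canister and bin above 0.3 N).
It fails at once if the canister is tipped over (angle between canister's own z axis and vertical above 0.9 rad).
It fails at once if the canister is dropped or knocked off (moves freely faster than 0.45 m/s) (contact force between each of the arm, the fingers and canister below 0.05 N and linear speed of canister above 0.45 m/s).
It fails at once if another thing on the counter is moved by more than 30 mm (distance of any of bowl, jar_a, jar_b, mug, mill, tumbler from where it was at the start of the episode above 0.03 m).
It also fails if it takes over 58 s, if anything falls off the work surface, if the arm or the gripper's body presses on something with over 40 N, if the wrist force passes 120 N, or if a joint passes its speed limit or range.

## Robot

A 7-joint arm with a two-finger parallel gripper is mounted at the origin on the work surface. World frame = base frame: x ahead of the robot, y to its left, z up, the work surface at z = 0. Lengths are in m, angles in rad, forces in N, time in s.
With the tool pointing down it reaches from about 0.4 to 0.85 m from the base axis. Payload 4.5 kg.
Tool frame: the origin (TCP) lies where the fingers leave the gripper's body, on its centre line; the fingertips stand 64 mm ahead of it and the grasp point (between the pads) lies 45 mm ahead of it; z points along the fingers, y is the line along which they close (so a half turn about z gives the same grasp; the last joint's range is limited). The gripper opens to 88 mm and grips with 3 to 60 N. Pads are 18 mm wide; open, the fingers measure 123 mm over their backs; the gripper's body (75 mm by 187 mm) begins 45 mm behind the grasp point.
Start: joints at [-1.189, 0.689, -0.195, 1.565, 0.157, 0.902, -0.215], TCP at [0.213, 0.588, 0.303] pointing down, gripper open.
Joint ranges: [-3.01, 3.01], [-0.46, 2.08], [-1.47, 1.51], [0.13, 2.56], [-1, 4.14], [0.04, 2.09], [-2.66, 2.66]. Speed limits (rad/s): [2.57, 2.57, 3.14, 3.14, 3.14, 3.14, 3.14].

## Interface

Orientations are given as a unit quaternion [x, y, z, w].
In Python, from plant import r gives the robot as it stands.
- The arm moves only by the tool play_rows, never from a script. Its arguments are lists of equal length, an entry for each row: "translation": the shift along the tool's x, y, z in m, a list of three; "delta_rot": the turn, a rotation vector about the tool's x, y, z in degrees, a list of three; "grip": the opening, from -1 (shut) to 1 (fully open). In form: {"translation": [[x, y, z], ...], "delta_rot": [[rx, ry, rz], ...], "grip": [grip, ...]}. A call has 1 to 20 rows; each row shifts and turns the commanded pose from where the row before left it, along the tool's axes as they then stand; what a row does not reach is not made up. A row lasts 1/8 s, in which the tool goes at most 62.5 mm and 10.7 degrees, less where a joint would pass 70% of its speed; a pose out of reach is approached as far as the arm can. A call with a gripper value outside its range is refused whole. The fingers move at their own pace and stop on an object; "squeeze" is the grip in N (left out, the last holds). Time passes only in rows, so rows that do not move let the fingers close. It gives the time, the measured TCP pose, the force, the opening and the grip force at its end, in the units of the state.
- r.get_state(): the state, without advancing time (a new reading comes with each control period).
- r.snapshot(name): name is "scene" or "top"; returns the picture (400x640x3 uint8, blue, green, red); there is no depth.
- r.get_calibration(name): a dict with "intrinsics" (3x3 intrinsics, pixels), "eye" and "rotation" of the camera in the world. Camera axes: x right, y up, looking along -z (the intrinsics and any distortion apply to the point x, -y, -z); pixel columns grow to the right and rows downward; lengths in m; the calibration is good to about 2 mm. A picture is of the moment at which its call begins. get_calibration takes no time and is no camera call.
- r.finish_job(): hands the job in; it is judged then, once.
Trained networks look in the newest picture that a camera, given by its name, has taken for a name from the list of things; names that differ only in an ending like _2 or _b are one class to them, and where a whole thing is asked for, a point or a joint stands for the part that bears it (a point fixed in the world has none). Each returns a list of dicts, best first, with "confidence" (0 to 1); they miss things now and then, are a little off and sometimes report something else, mostly with a low value. They report only what shows in the picture. A call takes as long as a camera call. They do not tell look-alikes from the thing itself.
- r.look_for(camera, target): "point" ([x, y, z] in m, in world coordinates, good to about 4 mm: the middle of the surface that is visible of it).
- r.silhouettes(camera, target): "pixels" (400x640 bool, what is visible of it).
The state is a dict: "clock": time; "q": joint angles; "qd": joint speeds; "joint_torque": joint torques, N m; "tool_pos": TCP position; "eef_rot": TCP orientation; "contact_force": force on the tool from outside, world axes, zero at the start; "moment": the same for the moment, N m; "opening": opening from 0.0 (shut) to 1.0 (fully open); "finger_force": force on a finger pad.
Only numpy, scipy, OpenCV 4.12 (cv2) and the standard library are available. Lean on these libraries where they do the work, as an engineer would, in place of code of your own. Each camera call takes 0.05 s, during which the arm holds its last target. There are 200 camera calls.

## Working session

There is one attempt and no reset: what is moved stays moved. The work goes in short steps, Python scripts to look and compute and a tool call to move; the robot and the scene stay as the last step left them, time stands still between calls to the robot, and variables do not carry over. Pictures are saved under pics/ and viewed, at most 10 in all, crops included, and the job is handed in when it is done.

Besides the shell and the picture viewer there is one more tool, called after "Request:" by a JSON object that holds its "fn" and its "kwargs", one argument or row to a line. play_rows: Moves the arm, as the interface text tells. Its arguments: {"type":"object","properties":{"translation":{"type":"array","items":{"type":"array","items":{"type":"number"}}},"delta_rot":{"type":"array","items":{"type":"array","items":{"type":"number"}}},"grip":{"type":"array","items":{"type":"number"}},"squeeze":{"type":"number"}},"required":["translation","delta_rot","grip"]}

```bash
mkdir -p pics; ls; cat > h.py <<'E'
import numpy as np, cv2
from plant import r
from scipy.spatial.transform import Rotation as R
def proj(cam,P):
    c=r.get_calibration(cam); K=np.array(c["intrinsics"]);Rm=np.array(c["rotation"]);
    p=(np.atleast_2d(P)-np.array(c["eye"]))@Rm
    p=p*[1,-1,-1]; p=p@K.T
    return p[:,:2]/p[:,2:]
def ray(cam,uv,z):
    c=r.get_calibration(cam); K=np.array(c["intrinsics"]);Rm=np.array(c["rotation"]);e=np.array(c["eye"])
    d=np.c_[np.atleast_2d(uv).astype(float),np.ones(len(np.atleast_2d(uv)))]@np.linalg.inv(K).T*[1,-1,-1]@Rm.T
    return e+d*((z-e[2])/d[:,2:])
E
python3 - <<'E'
from h import *
for n in("scene","top"):
    cv2.imwrite(f"pics/{n}0.png",r.snapshot(n)); c=r.get_calibration(n); print(n,c)
    for t in("canister","trivet","bin","lid_knob","bowl","tumbler","mug","mill","jar_a"):
        for d in r.look_for(n,t): print(t,np.round(d["point"],3),round(d["confidence"],2),np.round(proj(n,d["point"])[0]))
s=r.get_state(); print(s)
E
```

```text
pics
scene {'intrinsics': array([[441.98638188,   0.        , 317.14909885],
       [  0.        , 441.98638188, 200.42982833],
       [  0.        ,   0.        ,   1.        ]]), 'eye': array([ 1.78968951, -0.00838901,  1.05469866]), 'rotation': array([0.31663248, 0.32629131, 0.62669266, 0.63287768])}Traceback (most recent call last):
  File "<stdin>", line 5, in <module>
  File "h.py", line 6, in proj
    p=(np.atleast_2d(P)-np.array(c["eye"]))@Rm
      ~~~~~~~~~~~~~~~~~~~~~~~~~~~~~~~~~~~~~^~~
ValueError: matmul: Input operand 1 has a mismatch in its core dimension 0, with gufunc signature (n?,k),(k,m?)->(n?,m?) (size 4 is different from 3)
```

```bash
sed -i 's/Rm=np.array(c\["rotation"\])/Rm=R.from_quat(c["rotation"]).as_matrix()/' h.py
python3 - <<'E'
from h import *
for n in("scene","top"):
    cv2.imwrite(f"pics/{n}1.png",r.snapshot(n)); c=r.get_calibration(n); print(n,c)
    for t in("canister","trivet","bin","lid_knob","bowl","tumbler","mug","mill","jar_a"):
        for d in r.look_for(n,t): print(t,np.round(d["point"],3),round(d["confidence"],2),np.round(proj(n,d["point"])[0]))
s=r.get_state(); print(s)
E
```

```text
scene {'intrinsics': array([[441.98638188,   0.        , 317.14909885],
       [  0.        , 441.98638188, 200.42982833],
       [  0.        ,   0.        ,   1.        ]]), 'eye': array([ 1.78968951, -0.00838901,  1.05469866]), 'rotation': array([0.31663248, 0.32629131, 0.62669266, 0.63287768])}
canister [0.623 0.014 0.226] 0.88 [328. 196.]
canister [ 0.739 -0.131  0.078] 0.81 [284. 255.]
canister [ 0.619 -0.165  0.098] 0.61 [275. 227.]
trivet [ 0.31  -0.449  0.012] 0.83 [213. 196.]
trivet [0.623 0.014 0.228] 0.75 [328. 196.]
trivet [ 0.485 -0.349  0.004] 0.61 [231. 224.]
bin [0.625 0.078 0.154] 0.64 [347. 214.]
lid_knob [0.571 0.084 0.154] 0.91 [348. 204.]
bowl [0.503 0.384 0.036] 0.7 [427. 218.]
mug [ 0.709 -0.4    0.064] 0.87 [203. 253.]
mill [0.692 0.418 0.081] 0.77 [451. 242.]
mill [0.75  0.003 0.101] 0.2 [325. 252.]
jar_a [0.75  0.001 0.102] 0.76 [324. 251.]
jar_a [0.735 0.116 0.096] 0.7 [360. 249.]
top {'intrinsics': array([[369.19713512,   0.        , 316.58517634],
       [  0.        , 369.19713512, 193.61392724],
       [  0.        ,   0.        ,   1.        ]]), 'eye
[... 1027 characters left out ...]
1.1, 'q': array([-1.18919366,  0.68911001, -0.19462463,  1.56528555,  0.1572425 ,
        0.90252812, -0.21509953]), 'qd': array([ 0.00038462, -0.00055727, -0.00159892, -0.00100794, -0.00068312,
        0.00068535, -0.00028131]), 'joint_torque': array([-1.79405429e-04, -5.27506077e+01, -1.26720127e+00, -1.53747082e+01,
       -5.19432896e-02, -6.67244731e-04,  2.41434452e-05]), 'tool_pos': array([0.21298057, 0.58760716, 0.30274094]), 'eef_rot': array([ 1.73023958e-01,  9.84917615e-01,  2.71550112e-05, -2.94199635e-05]), 'contact_force': array([-0.06693994,  0.14756553, -0.24479357]), 'moment': array([-0.04436458,  0.01490203, -0.00272697]), 'finger_force': 0.0, 'opening': 0.9976600677839712}
```

View pics/scene1.png

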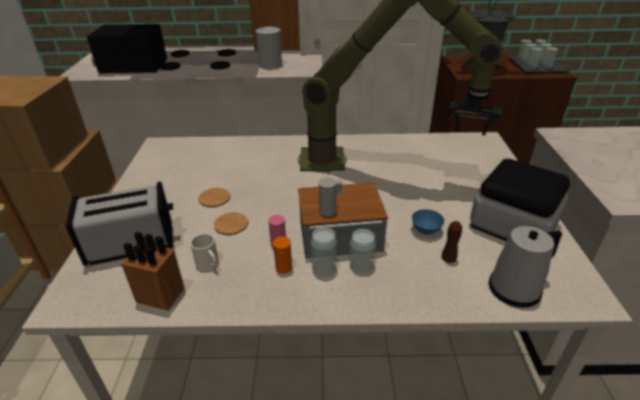

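View pics/top1.png

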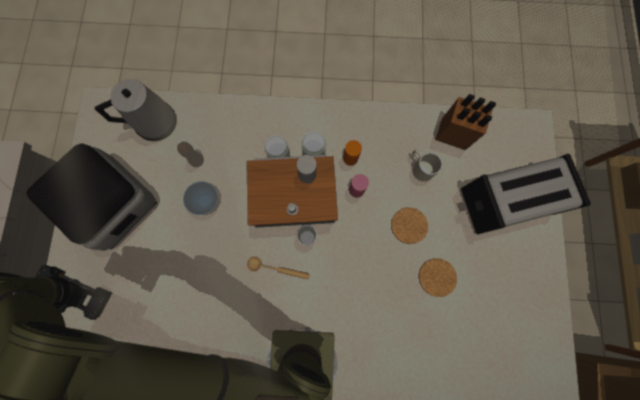

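The top view shows three canister-shaped things: grey on the lid at (306,168), orange at (352,152) and pink at (358,185). The grey one is meant. There are two cork discs, at (409,226) and (437,278). The first is farther to the robot's left (y≈-0.35 against -0.44), so that is the trivet. Next I measure precisely and check with a crop.

```bash
cat >> h.py <<'E'
from scipy.optimize import minimize
def cylmask(cam,x,y,z,rad,h):
    a=np.linspace(0,2*np.pi,40); c=np.c_[x+rad*np.cos(a),y+rad*np.sin(a)]
    P=np.r_[np.c_[c,0*a+z],np.c_[c,0*a+z+h]]
    m=np.zeros((1600,2560),np.uint8)
    cv2.fillConvexPoly(m,cv2.convexHull(((proj(cam,P)+.5)*4).round().astype(np.int32)),1)
    return cv2.resize(m.astype(np.float32),(640,400),interpolation=cv2.INTER_AREA)
def fitcyl(masks,x0,z,rad,h):
    def f(p): return sum(np.abs(cylmask(c,p[0],p[1],z,rad,h)-m).sum()/m.sum() for c,m in masks)
    o=minimize(f,x0,method="Nelder-Mead",options=dict(initial_simplex=[x0,[x0[0]+.015,x0[1]],[x0[0],x0[1]+.015]],xatol=2e-4)); return o.x,o.fun
def sil(cam,t,pt):
    uv=proj(cam,pt)[0]; best=None
    for d in r.silhouettes(cam,t):
        m=np.array(d["pixels"]); ys,xs=np.nonzero(m); e=np.hypot(xs.mean()-uv[0],ys.mean()-uv[1])
        if best is None or e<best[0]: best=(e,m,d["confidence"])
    print(cam,t,best and (round(best[0],1),best[2],best[1].sum())); return best and best[1]
E
python3 - <<'E'
from h import *
ims={c:r.snapshot(c) for c in("scene","top")}
C=[(c,sil(c,"canister",[.605,.012,.21])) for c in ims]
for s in (C,C[:1],C[1:]): print("can",fitcyl(s,[.605,.012],.154,.029,.115))
T=[(c,sil(c,"trivet",[.475,-.349,.01])) for c in ims]
for s in (T,T[:1],T[1:]): print("triv",fitcyl(s,[.475,-.349],0,.065,.010))
K=[("top",sil("top","lid_knob",[.53,.07,.18]))]
for c,im in ims.items():
    hsv=cv2.cvtColor(im,cv2.COLOR_BGR2HSV); uv=proj(c,[.58,.07,.154])[0]
    m=((hsv[...,0]<14)&(hsv[...,1]>110)).astype(np.uint8); n,l,st,ce=cv2.connectedComponentsWithStats(m)
    i=l[int(uv[1])+(4 if c=="top" else 8),int(uv[0])]; cnt=cv2.findContours((l==i).astype(np.uint8),0,2)[0][0]
    q=ray(c,cnt[:,0]+0.,.154)[:,:2]; rc=cv2.minAreaRect((q*1000).astype(np.float32)); print(c,i,st[i],rc)
    b=cv2.boxPoints(rc)/1000; print(b.round(3))
    u=proj(c,np.c_[b,[.154]*4])
    big=cv2.resize(im,None,fx=4,fy=4,interpolation=2)
    cv2.polylines(big,[(u*4+2).astype(np.int32)],1,(0,255,0),1)
    x,y=map(int,(proj(c,[.53,.0,.15])[0])*4)
    cv2.imwrite(f"pics/crop_{c}.png",big[max(y-280,0):y+300,x-320:x+480])
    np.save(f"pics/{c}.npy",im)
E
```

```text
scene canister (np.float64(0.7), 0.95, np.int64(592))
top canister (np.float64(0.8), 0.56, np.int64(409))
can (array([0.60121373, 0.01351299]), np.float64(0.3009141858851516))
can (array([0.60341339, 0.01386218]), np.float64(0.11982685810810811))
can (array([0.60022461, 0.01441699]), np.float64(0.17496943765281173))
scene trivet (np.float64(29.7), 0.7, np.int64(464))
top trivet (np.float64(1.1), 0.75, np.int64(1089))
triv (array([ 0.47510819, -0.35334056]), np.float64(2.433997226378202))
triv (array([-3.70296875,  2.43320703]), np.float64(1.0))
triv (array([ 0.47568928, -0.35328123]), np.float64(0.028523875114784207))
top lid_knob (np.float64(2.7), 0.97, np.int64(5331))
scene 28 [ 299  182   88   44 2460] ((558.3577880859375, 59.363075256347656), (220.86302185058594, 282.2317810058594), 6.014140605926514)
[[ 0.434  0.188]
 [ 0.463 -0.093]
 [ 0.683 -0.069]
 [ 0.653  0.211]]
top 5 [ 247  157   91   69 5079] ((545.6705322265625, 58.89738464355469), (211.08102416992188, 279.6618347167969), 6.357436180114746)
[[ 0.425  0.186]
 [ 0.456 -0.092]
 [ 0.666 -0.068]
 [ 0.635  0.21 ]]
```

View pics/crop_top.png

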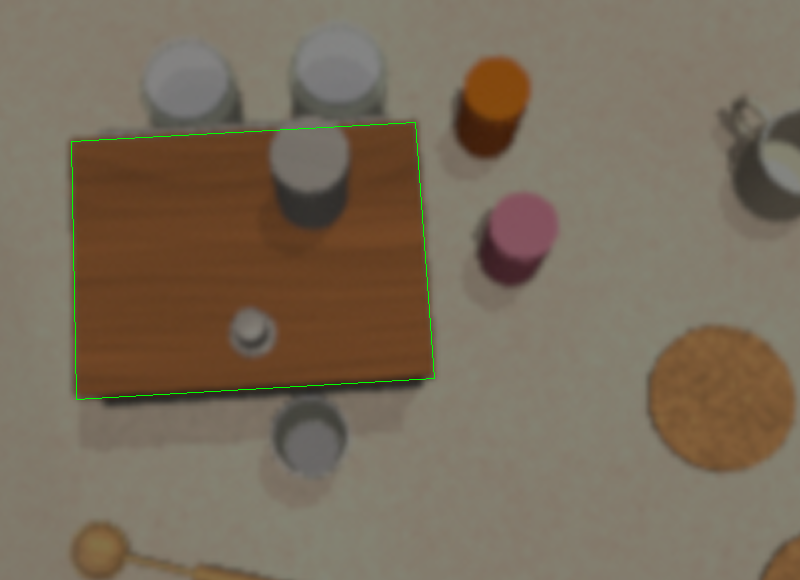

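View pics/crop_scene.png

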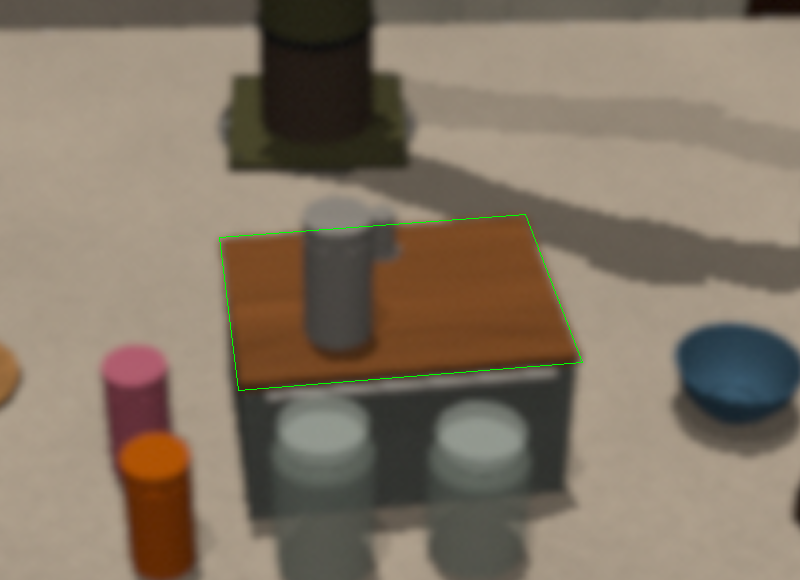

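The crops confirm it. The grey canister stands on the lid behind the knob, base near crop (312,205) in the top view, and the knob is at (253,332). The trivet is at (721,398), and the orange and pink look-alikes are off to the side. Lid yaw is about 6.4°, canister at (0.602, 0.014), trivet at (0.4755, -0.353).

First I turn the tool to the bin's yaw and raise it.

Request:
{"fn": "play_rows", "kwargs": {
  "translation": [
    [0,0,-0.02],
    [0,0,-0.02],
    [0,0,-0.02],
    [0,0,-0.01],
    [0,0,0]
  ],
  "delta_rot": [
    [0,0,-6.6],
    [0,0,-6.6],
    [0,0,-6.6],
    [0,0,-6.6],
    [0,0,0]
  ],
  "grip": [1,1,1,1,1],
  "squeeze": 25
}}

```text
clock: 2.08
tool_pos: [0.2132, 0.5879, 0.3735]
eef_rot: [-0.056, 0.998, 0.001, 0.0]
contact_force: [0.3, 0.0, -0.6]
opening: 1.001
finger_force: 0.0
```

```bash
cat >> h.py <<'E'
def go(target=None):
    s=r.get_state(); q=R.from_quat(s["eef_rot"]); M=q.as_matrix()
    print("t",round(s["clock"],2),"q",s["q"].round(2),"pos",s["tool_pos"].round(4),"yaw_y",np.degrees(np.arctan2(M[1,1],M[0,1])).round(1),"z",M[:,2].round(3),"F",s["contact_force"].round(1),"open",round(s["opening"],3),"ff",round(float(s["finger_force"]),1))
    if target is not None: print("tool delta",(M.T@(np.array(target)-s["tool_pos"])).round(4))
E
python3 -c "
from h import *
go([.602,.014,.373])"
```

```text
t 2.08 q [-1.11  0.63 -0.34  1.47  0.22  1.08  0.19] pos [0.2132 0.5879 0.3735] yaw_y 96.4 z [ 0.     0.002 -1.   ] F [ 0.3  0.  -0.6] open 1.001 ff 0.0
tool delta [-3.225e-01 -6.136e-01 -5.000e-04]
```

Request:
{"fn": "play_rows", "kwargs": {
  "translation": [
    [-0.017,-0.0323,0],
    [-0.017,-0.0323,0],
    [-0.017,-0.0323,0],
    [-0.017,-0.0323,0],
    [-0.017,-0.0323,0],
    [-0.017,-0.0323,0],
    [-0.017,-0.0323,0],
    [-0.017,-0.0323,0],
    [-0.017,-0.0323,0],
    [-0.017,-0.0323,0],
    [-0.017,-0.0323,0],
    [-0.017,-0.0323,0],
    [-0.017,-0.0323,0],
    [-0.017,-0.0323,0],
    [-0.017,-0.0323,0],
    [-0.017,-0.0323,0],
    [-0.017,-0.0323,0],
    [-0.017,-0.0323,0],
    [-0.017,-0.0323,0],
    [0,0,0]
  ],
  "delta_rot": [
    [0,0,0],
    [0,0,0],
    [0,0,0],
    [0,0,0],
    [0,0,0],
    [0,0,0],
    [0,0,0],
    [0,0,0],
    [0,0,0],
    [0,0,0],
    [0,0,0],
    [0,0,0],
    [0,0,0],
    [0,0,0],
    [0,0,0],
    [0,0,0],
    [0,0,0],
    [0,0,0],
    [0,0,0],
    [0,0,0]
  ],
  "grip": [1,1,1,1,1,1,1,1,1,1,1,1,1,1,1,1,1,1,1,1]
}}

```text
clock: 4.58
tool_pos: [0.604, 0.0105, 0.3714]
eef_rot: [-0.052, 0.999, -0.001, -0.0]
contact_force: [0.3, -0.3, 0.3]
opening: 1.0
finger_force: 0.0
```

```bash
python3 -c "
from h import *
go([.602,.014,.284])"
```

```text
t 4.58 q [ 0.09  0.6  -0.33  1.54  0.21  1.04  1.38] pos [0.604  0.0105 0.3714] yaw_y 96.0 z [-0.001 -0.002 -1.   ] F [ 0.3 -0.3  0.3] open 1.0 ff 0.0
tool delta [0.0015 0.0039 0.0874]
```

Request:
{"fn": "play_rows", "kwargs": {
  "translation": [
    [0.0015,0.004,0.01],
    [0,0,0.02],
    [0,0,0.02],
    [0,0,0.02],
    [0,0,0.012],
    [0,0,0.005],
    [0,0,0],
    [0,0,0],
    [0,0,0],
    [0,0,0],
    [0,0,0],
    [0,0,0],
    [0,0,0]
  ],
  "delta_rot": [
    [0,0,0],
    [0,0,0],
    [0,0,0],
    [0,0,0],
    [0,0,0],
    [0,0,0],
    [0,0,0],
    [0,0,0],
    [0,0,0],
    [0,0,0],
    [0,0,0],
    [0,0,0],
    [0,0,0]
  ],
  "grip": [1,1,1,1,1,1,1,0.2,0.2,0.2,-0.2,-0.2,-0.2],
  "squeeze": 25
}}

```text
clock: 6.2
tool_pos: [0.6015, 0.0173, 0.286]
eef_rot: [-0.056, 0.998, -0.0, 0.0]
contact_force: [-0.2, -3.3, 4.0]
opening: 0.644
finger_force: 24.8
```

```bash
python3 -c "
from h import *
go()"
```

```text
t 6.2 q [ 0.07  0.69 -0.31  1.65  0.26  0.84  1.34] pos [0.6015 0.0173 0.286 ] yaw_y 96.4 z [ 0.001 -0.001 -1.   ] F [-0.2 -3.3  4. ] open 0.644 ff 24.8
```

Request:
{"fn": "play_rows", "kwargs": {
  "translation": [
    [0,0,-0.005],
    [0,0,-0.015],
    [0,0,-0.02],
    [0,0,-0.02],
    [0,0,-0.02],
    [0,0,-0.01],
    [0,0,0],
    [0,0,0]
  ],
  "delta_rot": [
    [0,0,0],
    [0,0,0],
    [0,0,0],
    [0,0,0],
    [0,0,0],
    [0,0,0],
    [0,0,0],
    [0,0,0]
  ],
  "grip": [-0.2,-0.2,-0.2,-0.2,-0.2,-0.2,-0.2,-0.2]
}}

```text
clock: 7.2
tool_pos: [0.6007, 0.0181, 0.3749]
eef_rot: [-0.057, 0.998, 0.0, -0.001]
contact_force: [-0.4, -0.7, -2.6]
opening: 0.641
finger_force: 24.8
```

```bash
python3 - <<'E'
from h import *
go([.4755,-.353,.375])
im=r.snapshot("scene"); np.save("pics/lift.npy",im)
pt=[.605,.015,.30]
m=sil("scene","canister",pt)
if m is not None:
    for z in(.235,.240,.245,.25,.255): print(z,fitcyl([("scene",m)],[.6015,.0173],z,.029,.115))
x,y=map(int,proj("scene",pt)[0]*4); b=cv2.resize(im,None,fx=4,fy=4); cv2.imwrite("pics/lift.png",b[max(0,y-250):y+250,x-300:x+300])
E
```

```text
t 7.2 q [ 0.08  0.59 -0.33  1.54  0.21  1.05  1.38] pos [0.6007 0.0181 0.3749] yaw_y 96.5 z [-0.002 -0.    -1.   ] F [-0.4 -0.7 -2.6] open 0.641 ff 24.8
tool delta [ 1.664e-01 -3.545e-01  2.000e-04]
scene canister (np.float64(1.4), 0.88, np.int64(635))
0.235 (array([0.58536726, 0.01830021]), np.float64(0.09832677165354331))
0.24 (array([0.59390246, 0.01830429]), np.float64(0.10954724409448818))
0.245 (array([0.60541996, 0.01749061]), np.float64(0.1266732283464567))
0.25 (array([0.60795058, 0.01756413]), np.float64(0.13228346456692913))
0.255 (array([0.61510846, 0.01753917]), np.float64(0.1470472440944882))
```

View pics/lift.png

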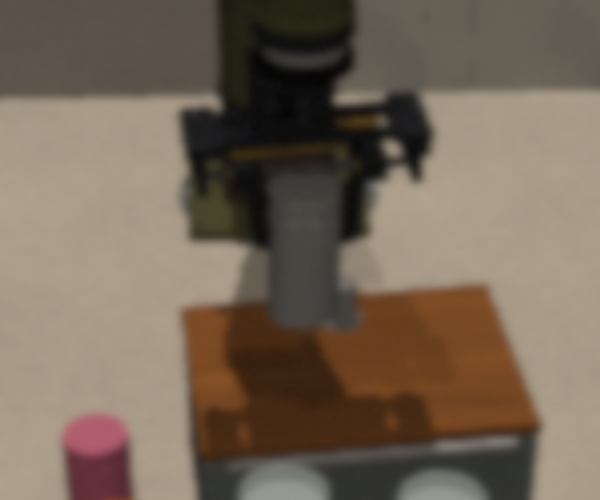

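The picture shows the canister lifted clear of the lid and hanging upright between the fingers (crop ~(305,245)). Next I carry it over the trivet.

Request:
{"fn": "play_rows", "kwargs": {
  "translation": [
    [0.005,-0.0105,0],
    [0.0104,-0.022,0],
    [0.0104,-0.022,0],
    [0.0104,-0.022,0],
    [0.0104,-0.022,0],
    [0.0104,-0.022,0],
    [0.0104,-0.022,0],
    [0.0104,-0.022,0],
    [0.0104,-0.022,0],
    [0.0104,-0.022,0],
    [0.0104,-0.022,0],
    [0.0104,-0.022,0],
    [0.0104,-0.022,0],
    [0.0104,-0.022,0],
    [0.0104,-0.022,0],
    [0.0104,-0.022,0],
    [0.0054,-0.0145,0],
    [0,0,0],
    [0,0,0],
    [0,0,0]
  ],
  "delta_rot": [
    [0,0,0],
    [0,0,0],
    [0,0,0],
    [0,0,0],
    [0,0,0],
    [0,0,0],
    [0,0,0],
    [0,0,0],
    [0,0,0],
    [0,0,0],
    [0,0,0],
    [0,0,0],
    [0,0,0],
    [0,0,0],
    [0,0,0],
    [0,0,0],
    [0,0,0],
    [0,0,0],
    [0,0,0],
    [0,0,0]
  ],
  "grip": [-0.2,-0.2,-0.2,-0.2,-0.2,-0.2,-0.2,-0.2,-0.2,-0.2,-0.2,-0.2,-0.2,-0.2,-0.2,-0.2,-0.2,-0.2,-0.2,-0.2]
}}

```text
clock: 9.8
tool_pos: [0.4765, -0.3522, 0.3757]
eef_rot: [-0.057, 0.998, 0.0, 0.0]
contact_force: [0.1, 0.1, -1.6]
opening: 0.639
finger_force: 24.8
```

```bash
python3 -c "
from h import *
go([.4755,-.353,.144])"
```

```text
t 9.8 q [ 0.75  0.58 -0.34  1.57  0.21  1.03  2.05] pos [ 0.4765 -0.3522  0.3757] yaw_y 96.6 z [ 0.     0.001 -1.   ] F [ 0.1  0.1 -1.6] open 0.639 ff 24.8
tool delta [ 0.0011 -0.0008  0.2317]
```

Request:
{"fn": "play_rows", "kwargs": {
  "translation": [
    [0,0,0.01],
    [0,0,0.02],
    [0,0,0.025],
    [0,0,0.025],
    [0,0,0.025],
    [0,0,0.025],
    [0,0,0.025],
    [0,0,0.025],
    [0,0,0.02],
    [0,0,0.012],
    [0,0,0.006],
    [0,0,0.004],
    [0,0,0],
    [0,0,0]
  ],
  "delta_rot": [
    [0,0,0],
    [0,0,0],
    [0,0,0],
    [0,0,0],
    [0,0,0],
    [0,0,0],
    [0,0,0],
    [0,0,0],
    [0,0,0],
    [0,0,0],
    [0,0,0],
    [0,0,0],
    [0,0,0],
    [0,0,0]
  ],
  "grip": [-0.2,-0.2,-0.2,-0.2,-0.2,-0.2,-0.2,-0.2,-0.2,-0.2,-0.2,-0.2,-0.2,-0.2]
}}

```text
clock: 11.55
tool_pos: [0.4761, -0.3536, 0.1542]
eef_rot: [-0.056, 0.998, -0.0, 0.0]
contact_force: [0.2, -0.2, -3.0]
opening: 0.639
finger_force: 24.8
```

```bash
python3 -c "
from h import *
go([.4755,-.353,.142])"
```

```text
t 11.55 q [ 0.69  0.86 -0.23  1.78  0.34  0.55  1.93] pos [ 0.4761 -0.3536  0.1542] yaw_y 96.5 z [ 0.001 -0.    -1.   ] F [ 0.2 -0.2 -3. ] open 0.639 ff 24.8
tool delta [0.0005 0.0007 0.0122]
```

Request:
{"fn": "play_rows", "kwargs": {
  "translation": [
    [0,0,0.003],
    [0,0,0.003],
    [0,0,0.002],
    [0,0,0.002],
    [0,0,0],
    [0,0,0]
  ],
  "delta_rot": [
    [0,0,0],
    [0,0,0],
    [0,0,0],
    [0,0,0],
    [0,0,0],
    [0,0,0]
  ],
  "grip": [-0.2,-0.2,-0.2,-0.2,-0.2,-0.2]
}}

```text
clock: 12.3
tool_pos: [0.4759, -0.3534, 0.1437]
eef_rot: [-0.056, 0.998, 0.0, 0.0]
contact_force: [-0.0, -0.7, -2.3]
opening: 0.643
finger_force: 24.8
```

Request:
{"fn": "play_rows", "kwargs": {
  "translation": [
    [0,0,0.001],
    [0,0,0.001],
    [0,0,0.001],
    [0,0,0]
  ],
  "delta_rot": [
    [0,0,0],
    [0,0,0],
    [0,0,0],
    [0,0,0]
  ],
  "grip": [-0.2,-0.2,-0.2,-0.2]
}}

```text
clock: 12.8
tool_pos: [0.4763, -0.3539, 0.1416]
eef_rot: [-0.056, 0.998, -0.001, 0.001]
contact_force: [-1.1, -0.6, 5.8]
opening: 0.64
finger_force: 24.9
```

Contact with the trivet (force now +5.8 N upward). Opening the gripper and retracting.

Request:
{"fn": "play_rows", "kwargs": {
  "translation": [
    [0,0,-0.001],
    [0,0,0],
    [0,0,0],
    [0,0,0],
    [0,0,0],
    [0,0,0],
    [0,0,-0.01],
    [0,0,-0.02],
    [0,0,-0.025],
    [0,0,-0.025],
    [0,0,-0.025],
    [0,0,-0.025],
    [0,0,-0.02]
  ],
  "delta_rot": [
    [0,0,0],
    [0,0,0],
    [0,0,0],
    [0,0,0],
    [0,0,0],
    [0,0,0],
    [0,0,0],
    [0,0,0],
    [0,0,0],
    [0,0,0],
    [0,0,0],
    [0,0,0],
    [0,0,0]
  ],
  "grip": [-0.2,0.35,0.5,1,1,1,1,1,1,1,1,1,1]
}}

```text
clock: 14.42
tool_pos: [0.476, -0.3535, 0.2935]
eef_rot: [-0.056, 0.998, -0.0, 0.001]
contact_force: [-0.7, -0.9, 0.1]
opening: 0.998
finger_force: 0.0
```

```bash
python3 - <<'E'
from h import *
ims={c:r.snapshot(c) for c in("top","scene")}
for c in ims: print([(np.round(d["point"],3),round(d["confidence"],2)) for d in r.look_for(c,"canister")])
m=sil("scene","canister",[.49,-.353,.07]); print(fitcyl([("scene",m)],[.476,-.353],.01,.029,.115))
# knob
im=ims["top"]; g=im.astype(int); sat=g.max(2)-g.min(2)
u=proj("top",[.484,.052,.175])[0].round().astype(int); print("knob guess",u)
y,x=u[1],u[0]; b=np.zeros(sat.shape,bool); b[y-9:y+10,x-10:x+11]=True
h=cv2.cvtColor(im,cv2.COLOR_BGR2HSV); m=b&(h[...,1]<90); print(m.sum(),h[y-9:y+10,x-10:x+11,1])
print(fitcyl([("top",m.astype(float))],[.484,.052],.154,.013,.042))
cyl=cv2.findContours((cylmask("top",.484,.052,.154,.013,.042)>.5).astype(np.uint8),0,2)[0]
bg=cv2.resize(im,None,fx=4,fy=4,interpolation=2); cv2.polylines(bg,[c*4+2 for c in cyl],1,(0,255,0),1)
cv2.imwrite("pics/place.png",bg[600:1100,1000:1750])
go([.484,.052,.34])
E
```

```text
[(array([ 0.703, -0.13 ,  0.113]), 0.73), (array([ 0.584, -0.161,  0.114]), 0.68), (array([ 0.446, -0.324,  0.009]), 0.53), (array([ 0.455, -0.348,  0.105]), 0.49)]
[(array([ 0.614, -0.165,  0.098]), 0.92), (array([ 0.738, -0.134,  0.079]), 0.76), (array([ 0.494, -0.348,  0.082]), 0.75)]
scene canister (np.float64(1.6), 0.85, np.int64(525))
(array([ 0.4781999 , -0.35223531]), np.float64(0.048452380952380955))
knob guess [292 208]
112 [[169 169 169 168 169 170 169 168 169 169 168 171 167 169 169 170 168 168
  168 169 169]
 [168 167 168 169 169 167 169 169 169 168 169 169 170 169 166 168 168 168
  170 168 169]
 [170 166 168 169 169 170 170 166 167 165 166 167 169 169 168 170 168 168
  168 170 171]
 [171 169 169 168 169 168 161 150 135 125 126 141 158 166 168 171 170 168
  166 170 169]
 [168 168 168 168 166 161 136  99  75  57  56  74 111 143 159 166 168 166
  169 166 170]
 [167 168 170 168 165 140  89  52  39  30  32  37  52  81 124 157 168 169
  167 167 168]
 [168 169 171 171 160 106  51  34  30  29  27  27  30  40  72 123 159 168
  171 169 171]
 [168 171 168 166 140  71  33  28  27  
[... 590 characters left out ...]
169 169 167 161 127  81  50  33  30  29  32  34  47  80 128 162 169
  170 169 169]
 [169 169 169 169 169 158 131  93  64  49  47  52  68  94 128 158 169 171
  167 167 169]
 [171 169 172 170 169 168 164 145 122 112 111 116 130 150 162 170 169 169
  169 169 169]
 [168 168 170 168 168 170 170 167 162 161 161 162 164 166 169 167 169 171
  169 169 171]
 [166 168 166 170 171 170 171 168 166 166 169 171 169 169 169 170 168 169
  166 167 167]]
(array([0.48270517, 0.05041206]), np.float64(0.27455357142857145))
t 14.68 q [ 0.74  0.67 -0.31  1.68  0.26  0.84  2.  ] pos [ 0.4754 -0.3533  0.2912] yaw_y 96.5 z [-0.001  0.    -1.   ] F [-0.8 -0.2  0.3] open 0.999 ff 0.0
tool delta [-0.0542  0.4017 -0.0486]
```

View pics/place.png

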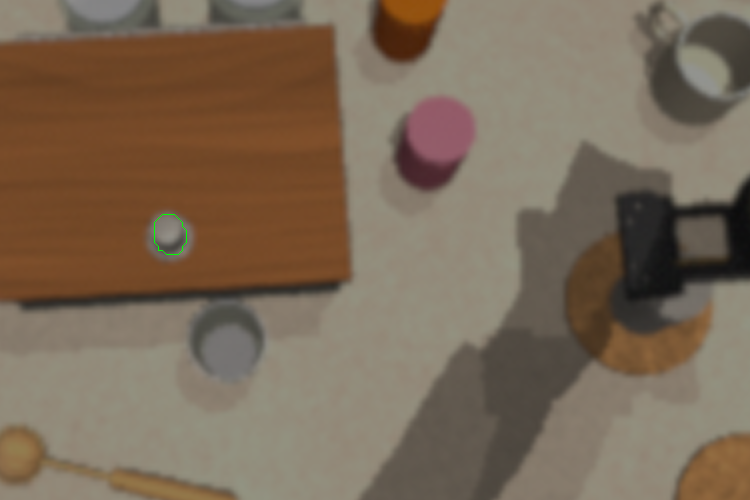

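The canister stands upright on the trivet at (0.478, -0.352), and the knob is at (0.484, 0.051). Moving above the knob.

Request:
{"fn": "play_rows", "kwargs": {
  "translation": [
    [0,0,-0.02],
    [0,0,-0.02],
    [-0.003,0.0225,-0.009],
    [-0.003,0.0225,0],
    [-0.003,0.0225,0],
    [-0.003,0.0225,0],
    [-0.003,0.0225,0],
    [-0.003,0.0225,0],
    [-0.003,0.0225,0],
    [-0.003,0.0225,0],
    [-0.003,0.0225,0],
    [-0.003,0.0225,0],
    [-0.003,0.0225,0],
    [-0.003,0.0225,0],
    [-0.003,0.0225,0],
    [-0.003,0.0225,0],
    [-0.003,0.0225,0],
    [-0.003,0.0225,0],
    [-0.003,0.0225,0],
    [-0.003,0.018,0]
  ],
  "delta_rot": [
    [0,0,0],
    [0,0,0],
    [0,0,0],
    [0,0,0],
    [0,0,0],
    [0,0,0],
    [0,0,0],
    [0,0,0],
    [0,0,0],
    [0,0,0],
    [0,0,0],
    [0,0,0],
    [0,0,0],
    [0,0,0],
    [0,0,0],
    [0,0,0],
    [0,0,0],
    [0,0,0],
    [0,0,0],
    [0,0,0]
  ],
  "grip": [1,1,1,1,1,1,1,1,1,1,1,1,1,1,1,1,1,1,1,1]
}}

```text
clock: 17.18
tool_pos: [0.4825, 0.0531, 0.3398]
eef_rot: [-0.058, 0.998, 0.0, -0.001]
contact_force: [1.0, -0.1, -1.1]
opening: 0.998
finger_force: 0.0
```

Request:
{"fn": "play_rows", "kwargs": {
  "translation": [
    [0,0,0],
    [0,0,0]
  ],
  "delta_rot": [
    [0,0,0],
    [0,0,0]
  ],
  "grip": [0.5,0.2]
}}

```text
clock: 17.42
tool_pos: [0.4835, 0.0503, 0.3402]
eef_rot: [-0.057, 0.998, -0.0, -0.001]
contact_force: [0.6, 0.0, -0.3]
opening: 0.797
finger_force: 0.0
```

```bash
python3 -c "
from h import *
go([.484,.051,.228])"
```

```text
t 17.43 q [ 0.03  0.47 -0.34  1.92  0.21  0.79  1.25] pos [0.4835 0.0503 0.3402] yaw_y 96.5 z [-0.002 -0.001 -1.   ] F [ 0.6  0.  -0.3] open 0.797 ff 0.0
tool delta [-0.0008  0.0007  0.1122]
```

Request:
{"fn": "play_rows", "kwargs": {
  "translation": [
    [0,0,0.02],
    [0,0,0.025],
    [0,0,0.025],
    [0,0,0.02],
    [0,0,0.012],
    [0,0,0.007],
    [0,0,0.003],
    [0,0,0],
    [0,0,0],
    [0,0,0],
    [0,0,0],
    [0,0,0],
    [0,0,0],
    [0,0,0],
    [0,0,0]
  ],
  "delta_rot": [
    [0,0,0],
    [0,0,0],
    [0,0,0],
    [0,0,0],
    [0,0,0],
    [0,0,0],
    [0,0,0],
    [0,0,0],
    [0,0,0],
    [0,0,0],
    [0,0,0],
    [0,0,0],
    [0,0,0],
    [0,0,0],
    [0,0,0]
  ],
  "grip": [0.2,0.2,0.2,0.2,0.2,0.2,0.2,0.2,0,-0.3,-0.6,-1,-1,-1,-1],
  "squeeze": 25
}}

```text
clock: 19.3
tool_pos: [0.4842, 0.0533, 0.2289]
eef_rot: [-0.058, 0.998, 0.002, 0.0]
contact_force: [-1.4, 6.0, 0.4]
opening: 0.285
finger_force: 25.0
```

```bash
python3 - <<'E'
from h import *
go()
d=np.array([np.cos(np.radians(6.4)),np.sin(np.radians(6.4)),0])
def P(t): return -.170*np.cos(t)+.042*np.sin(t), .170*np.sin(t)+.042*np.cos(t)
ts=np.radians(np.r_[0:51:2.5]); p=np.array([P(t) for t in ts]); dd=np.diff(p,axis=0)
print([[float(-round(a,4)),0,float(-round(b,4))] for a,b in dd]); print(p[-1]-p[0])
E
```

```text
t 19.3 q [-0.04  0.64 -0.26  2.05  0.32  0.49  1.15] pos [0.4842 0.0533 0.2289] yaw_y 96.6 z [ 0.001  0.004 -1.   ] F [-1.4  6.   0.4] open 0.285 ff 25.0
[[-0.002, 0, -0.0074], [-0.0023, 0, -0.0073], [-0.0026, 0, -0.0072], [-0.0029, 0, -0.0071], [-0.0032, 0, -0.0069], [-0.0035, 0, -0.0068], [-0.0038, 0, -0.0066], [-0.0041, 0, -0.0064], [-0.0044, 0, -0.0062], [-0.0047, 0, -0.0061], [-0.0049, 0, -0.0058], [-0.0052, 0, -0.0056], [-0.0054, 0, -0.0054], [-0.0056, 0, -0.0051], [-0.0059, 0, -0.0049], [-0.0061, 0, -0.0046], [-0.0063, 0, -0.0044], [-0.0065, 0, -0.0041], [-0.0066, 0, -0.0038], [-0.0068, 0, -0.0035]]
[0.09289997 0.11522463]
```

The knob is gripped: the 25 mm opening matches its 26 mm width. Now I lift along the hinge arc, first half.

Request:
{"fn": "play_rows", "kwargs": {
  "translation": [
    [0,0.003,0],
    [-0.002,0,-0.0074],
    [-0.0023,0,-0.0073],
    [-0.0026,0,-0.0072],
    [-0.0029,0,-0.0071],
    [-0.0032,0,-0.0069],
    [-0.0035,0,-0.0068],
    [-0.0038,0,-0.0066],
    [-0.0041,0,-0.0064],
    [-0.0044,0,-0.0062],
    [-0.0047,0,-0.0061],
    [0,0,0]
  ],
  "delta_rot": [
    [0,0,0],
    [0,0,0],
    [0,0,0],
    [0,0,0],
    [0,0,0],
    [0,0,0],
    [0,0,0],
    [0,0,0],
    [0,0,0],
    [0,0,0],
    [0,0,0],
    [0,0,0]
  ],
  "grip": [-1,-1,-1,-1,-1,-1,-1,-1,-1,-1,-1,-1]
}}

```text
clock: 20.8
tool_pos: [0.516, 0.057, 0.2971]
eef_rot: [-0.056, 0.998, -0.0, -0.002]
contact_force: [-6.2, 0.0, -3.1]
opening: 0.285
finger_force: 25.0
```

Request:
{"fn": "play_rows", "kwargs": {
  "translation": [
    [-0.0045,0,-0.0058],
    [-0.005,0,-0.0056],
    [-0.0052,0,-0.0054],
    [-0.0055,0,-0.0051],
    [-0.0058,0,-0.0049],
    [-0.006,0,-0.0046],
    [-0.0062,0,-0.0044],
    [-0.0064,0,-0.0041],
    [-0.0065,0,-0.0038],
    [-0.0066,0,-0.0035],
    [0,0,0],
    [0,0,0],
    [0,0,0]
  ],
  "delta_rot": [
    [0,0,0],
    [0,0,0],
    [0,0,0],
    [0,0,0],
    [0,0,0],
    [0,0,0],
    [0,0,0],
    [0,0,0],
    [0,0,0],
    [0,0,0],
    [0,0,0],
    [0,0,0],
    [0,0,0]
  ],
  "grip": [-1,-1,-1,-1,-1,-1,-1,-1,-1,-1,-1,-1,-1]
}}

```text
clock: 22.42
tool_pos: [0.5742, 0.0636, 0.3453]
eef_rot: [-0.056, 0.998, -0.0, -0.0]
contact_force: [-5.7, 0.2, 3.9]
opening: 0.284
finger_force: 25.0
```

```bash
python3 - <<'E'
from h import *
go()
ims={c:r.snapshot(c) for c in("top","scene")}
for c,pt,sz in(("scene",[.55,.06,.2],1),):
    im=ims[c].copy(); b=cv2.resize(im,None,fx=4,fy=4,interpolation=2)
    d=np.array([np.cos(np.radians(6.4)),np.sin(np.radians(6.4)),0]); n=np.array([-d[1],d[0],0]); H=np.array([.553,.060,.14])+.1*d
    H=np.array([.484,.053,.14])+.170*d
    for t,col in((44,(255,0,0)),(50,(0,255,0)),(56,(0,0,255))):
        t=np.radians(t); f=lambda a,h,w: H+d*(-a*np.cos(t)+h*np.sin(t))+np.array([0,0,a*np.sin(t)+h*np.cos(t)])+n*w
        L=[f(0,.014,.142),f(.212,.014,.142),f(.212,.014,-.142),f(0,.014,-.142)]
        cv2.polylines(b,[(proj(c,L)*4+2).astype(np.int32)],1,col,1)
    x,y=map(int,proj(c,pt)[0]*4); cv2.imwrite("pics/lid.png",b[max(0,y-320):y+260,x-480:x+300])
m=sil("scene","canister",[.49,-.353,.07]); print(fitcyl([("scene",m)],[.476,-.353],.01,.029,.115))
s=r.get_state(); g=s["tool_pos"]+R.from_quat(s["eef_rot"]).apply([0,0,.045])
v=g-H; print("along,z",v@d,v[2],"angle",np.degrees(np.arctan2(v[2],-v@d)-np.arctan2(.042,.17)), "radius",np.hypot(v@d,v[2]),np.hypot(.17,.042))
E
```

```text
t 22.43 q [ 0.    0.59 -0.33  1.65  0.22  0.94  1.28] pos [0.5742 0.0636 0.3453] yaw_y 96.5 z [-0.001 -0.001 -1.   ] F [-5.7  0.2  3.9] open 0.284 ff 25.0
scene canister (np.float64(2.0), 0.6, np.int64(463))
(array([ 0.47423292, -0.35522176]), np.float64(0.12297516198704103))
along,z -0.07925654626067488 0.16026969208113923 angle 49.809160185057166 radius 0.17879590130915662 0.17511139311878027
```

View pics/lid.png

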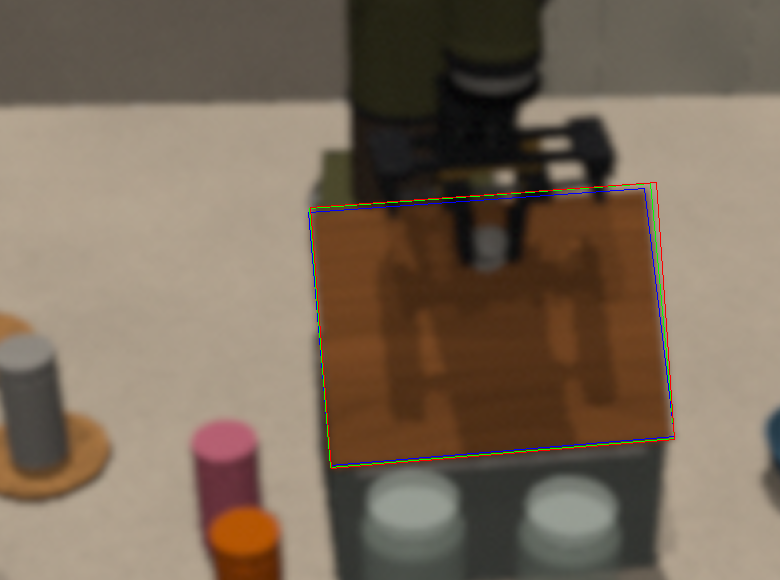

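The lid stands raised with the knob between the pads at crop (490,245), and the canister is upright on the trivet at (35,400). Kinematics gives 49.8°. I settle for a moment, then check the angle in the top view, where the front edge depends more strongly on it.

Request:
{"fn": "play_rows", "kwargs": {
  "translation": [
    [0,0,0],
    [0,0,0],
    [0,0,0],
    [0,0,0],
    [0,0,0],
    [0,0,0]
  ],
  "delta_rot": [
    [0,0,0],
    [0,0,0],
    [0,0,0],
    [0,0,0],
    [0,0,0],
    [0,0,0]
  ],
  "grip": [-1,-1,-1,-1,-1,-1]
}}

```text
clock: 23.32
tool_pos: [0.5742, 0.0635, 0.3452]
eef_rot: [-0.056, 0.998, -0.0, -0.0]
contact_force: [-5.4, -0.5, 4.4]
opening: 0.289
finger_force: 25.0
```

```bash
python3 - <<'E'
from h import *
go()
c="top"; b=cv2.resize(r.snapshot(c),None,fx=6,fy=6,interpolation=2)
d=np.array([np.cos(np.radians(6.4)),np.sin(np.radians(6.4)),0]); n=np.array([-d[1],d[0],0]); H=np.array([.484,.053,.14])+.170*d
for t,col in((44,(255,0,0)),(50,(0,255,0)),(56,(0,0,255))):
    t=np.radians(t); f=lambda a,h,w: H+d*(-a*np.cos(t)+h*np.sin(t))+np.array([0,0,a*np.sin(t)+h*np.cos(t)])+n*w
    cv2.polylines(b,[(proj(c,[f(0,.014,.142),f(.212,.014,.142),f(.212,.014,-.142),f(0,.014,-.142)])*6+3).astype(np.int32)],1,col,1)
x,y=map(int,proj(c,[.56,.06,.25])[0]*6); cv2.imwrite("pics/lidtop.png",b[y-250:y+250,x-390:x+390])
E
```

```text
t 23.32 q [ 0.    0.59 -0.33  1.65  0.22  0.94  1.28] pos [0.5742 0.0635 0.3452] yaw_y 96.4 z [-0.001 -0.001 -1.   ] F [-5.4 -0.5  4.4] open 0.289 ff 25.0
```

View pics/lidtop.png

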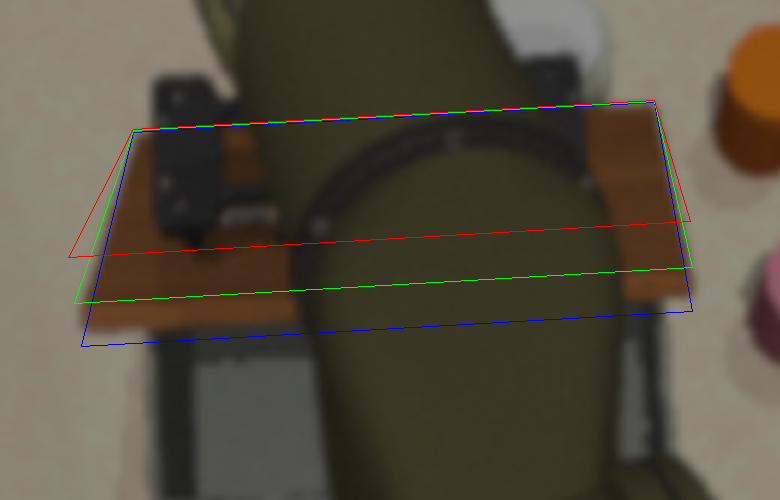

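In the top view the lid's upper front edge, where the darker top meets the lighter end face, lies on the green 50° line: about (80,302) on the left and (690,268) on the right. The lid is still and held, so I hand in.

```bash
python3 -c "
from plant import r
print(r.finish_job())"
```

```text
the job is handed in; nothing more can be done
None
```

I handed the job in after about 23 s: the canister stands upright on the trivet farthest to the robot's left, and the gripper is holding the lid open at about 50°. The hand-in call did not return a verdict.

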